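# Change and pin the former on the bending jig

### The arm

A 6-joint arm with a two-finger parallel gripper is mounted at the origin on the work surface. World frame = base frame: x ahead of the robot, y to its left, z up, the work surface at z = 0. Lengths are in mm, angles in rad, forces in N, time in s.
With the tool pointing down it reaches from about 350 to 975 mm from the base axis. Payload 7.1 kg.
Tool frame: the origin (TCP) lies on the front face of the gripper's body, between the roots of the fingers; the fingertips stand 80 mm ahead of it and the grasp point (between the pads) lies 61 mm ahead of it (env.tips_ahead is the distance from the TCP to the fingertips, in mm); z points along the fingers, y is the line along which they close (so a half turn about z gives the same grasp; the last joint's range is limited). The gripper opens to 88 mm and grips with 3 to 60 N. Pads are 20 mm wide; open, the fingers measure 115 mm over their backs; the gripper's body (75 mm by 178 mm) begins 61 mm behind the grasp point.
Start: joints at [1.238, 0.423, 1.63, -0, 1.089, -0.019], TCP at [192.89, 594.474, 302.675] pointing down, gripper open.
Joint ranges: [-3, 3], [-0.9, 2.11], [0.09, 2.58], [-1.31, 4.45], [0.11, 2.69], [-2.54, 2.54]. Speed limits (rad/s): [2.39, 2.39, 3.01, 3.14, 3.14, 3.14].

### API

Orientations are given as a unit quaternion [x, y, z, w].
In Python, from station import env, set_gripper, viewer, workorder gives the robot as it stands. Calls block until the motion is done:
- env.reach(position, orientation): joint-space move of the TCP to a pose.
- env.move_l(position, rot=None, rate=150, f_stop=None): straight line of the TCP; rot=None keeps the orientation; rate is the mean speed in mm/s. With f_stop (N) it stops when the force on the tool has changed by that much, and returns True; else False.
- env.move_joints(angles): joint-space move.
- set_gripper(opening): finger opening in mm; the grip force is fixed at half the most; returns when the fingers have stopped.
- env.hold(seconds).
- env.ik(position, orientation): joint angles nearest the present ones, or None.
- env.read_state(): the state.
- viewer.camera(name): name is "scene" or "top"; returns the picture (480x640x3 uint8, blue, green, red); there is no depth.
- viewer.camera_params(name): a dict with "fx", "fy", "cx", "cy" (pixels), "dist" ([k1, k2, p1, p2, k3] as OpenCV has them; the pictures are not rectified), "pose" (4x4, takes a point from camera to world coordinates). Camera axes: x right, y up, looking along -z (the intrinsics and any distortion apply to the point x, -y, -z); pixel columns grow to the right and rows downward; lengths in mm; the calibration is good to about 2 mm. A picture is of the moment at which its call begins. camera_params takes no time and is no camera call.
A pose or a line that the arm cannot do raises env.IKError and nothing moves.
- workorder.sign_off(): hands the job in; it is judged then, once.
The state is a dict: "time_s": time; "qpos": joint angles; "dq": joint speeds; "tau": joint torques, N m; "tool_pos": TCP position; "orientation": TCP orientation; "force": force on the tool from outside, world axes, zero at the start; "wrist_torque": the same for the moment, N m; "width": finger opening in mm; "grip_force": force on a finger pad.
Only numpy, scipy, OpenCV 4.12 (cv2) and the standard library are available. Lean on these libraries where they do the work, as an engineer would, in place of code of your own. Each camera call takes 0.05 s, during which the arm holds its last target. There are 200 camera calls.

### The job

Change the former on the bending jig: lift the short former off the jig's spigot and stand it upright on free bench. Slide the tall former, foot down, fully home onto the spigot, turn it until the hole in its arm lines up with the pin hole in the jig, then push the steel hitch pin down through both until its collar seats on the arm. Leave everything else as it stands (can, jar, tray, cup, hammer, mallet and the thin drift in the rack).

Things in the scene. Friction and masses are not known exactly. Their poses are not given: they have to be found in the camera images.
- jig: Bending jig fixed to the bench: grey block 160 x 90 x 36 mm (jig x -45 to 115, y -45 to 45 mm) with an upright steel spigot, 36 mm diameter, from the block's top (36 mm) to 96 mm above the bench, its last 17 mm tapering to 18 mm. Origin: on the spigot axis at the bench; z up, x from the spigot to the pin hole, which the former's arm hides once fitted.
- jig_hole (a point): Mouth of the round vertical blind pin hole in the top of the jig's base, 15 mm diameter, 32 mm deep, 85 mm from the spigot's axis along the jig's x, 36 mm above the bench.
- spigot_tip (a point): Centre of the spigot's flat top, 96 mm above the bench.
- former_tall: Tall former, loose, 0.25 to 0.5 kg, aluminium: upright tube 54 mm outside, 39 mm inside, 85 mm high, open at both ends, with a flat arm at its foot, 38 mm wide, 12 mm thick, reaching 105 mm from the tube axis. Starts standing on its foot. Origin: tube axis at the foot; z up the tube, x along the arm.
- former_tall_hole (a point): Top mouth of the vertical through-hole (15 mm diameter) in the tall former's arm, 85 mm from the tube axis along its x, 12 mm above its foot.
- former_short: The short former, loose, 0.35 kg, aluminium; starts fully home on the jig's spigot, its foot on the jig's base. Tube 62 mm outside, 39 mm inside, 50 mm high (so the spigot's tip stands 10 mm out of it), with the same arm at its foot as the tall one and the same hole in it. Origin and axes as for the tall one.
- pin: Steel hitch pin, loose, 0.12 kg, upright in the rack. From below: shank 12 mm diameter, 40 mm long (last 7 mm tapers to 6 mm); collar 26 mm diameter, 5 mm thick; round grip 18 mm diameter, 55 mm long. Origin: bottom tip, z up. Fully in, its collar lies on the former's arm and the tip is 8 mm above the bench.
- pin_rack: Fixed wooden block 75 x 100 x 40 mm with two upright blind holes 36 mm deep: at y = +22 mm (15 mm wide, holds the pin, whose collar stands 4 mm above the block) and y = -30 mm (12 mm wide, holds the drift). Origin: centre of the underside; z up.
- drift: Plain thin steel drift, 10 mm diameter, 90 mm long, no collar, upright in the pin rack, its top 94 mm above the bench. Bystander. Origin at its bottom tip.
- oil_can: Plain steel can, 40 mm diameter, 92 mm high, standing beside the tall former. Bystander. Origin: centre of its underside.
- flux_jar: Amber jar with a black cap, 42 mm diameter, 95 mm high, standing beside the jig near the spigot. Bystander. Origin: centre of its underside.
- offcut_tray: Low dark steel tray, 85 x 110 x 35 mm. Bystander. Origin: centre of its underside.
- punch_cup: Dark steel cup, 72 mm across the rim, 90 mm high. Bystander. Origin: centre of its underside.
- hammer: Hammer lying on the bench to the left, under 60 mm high, clear of the work (more than 0.43 m to the left of the robot). Bystander.
- mallet: Wooden mallet lying on the bench to the right, 60 mm high, clear of the work (more than 0.42 m to the right of the robot). Bystander.
Not all that is in view belongs to the job. Leave any blue or pink look-alike of the former_short alone. What is shaped like the pin but green is not meant.

How it is judged (in metres and radians):
On the way, in this order (a step that is already met when the one before it is completed fails the run):
1. the short former stands upright on the bench, off the jig (height (world z) of former_short below 0.008 m and angle between former_short's own z axis and vertical below 0.08 rad and horizontal distance between former_short and jig above 0.1 m), for 0.2 s.
2. the tall former stands fully home on the spigot, foot on the jig's base (z of former_tall in the frame of jig below 0.0385 m and horizontal distance between former_tall and jig below 0.004 m and angle between former_tall's own z axis and vertical below 0.05 rad), for 0.2 s.
3. the pin goes through the arm into the jig until its collar seats (all of step 2 and z of pin in the frame of jig below 0.012 m and horizontal distance between pin and jig_hole below 0.005 m and angle between pin's own z axis and vertical below 0.12 rad and horizontal distance between former_tall_hole and jig_hole below 0.006 m), for 0.2 s.
At the end, for the whole second after the job is handed in: Tall former on the spigot: foot within 2.5 mm of the base top, 4 mm of the axis, 0.05 rad of upright, arm hole within 6 mm of the jig hole; pin tip at most 12 mm above the bench, within 5 mm of the hole axis, 0.12 rad of upright; short former upright (0.08 rad) on the bench; all at rest (all of step 1 and all of step 3 and linear speed of each of former_short, former_tall, pin below 0.02 m/s); the robot touches nothing.
It fails at once if the punch cup is shifted by more than 40 mm or tipped over (distance of punch_cup from where it was at the start of the episode above 0.04 m or angle between punch_cup's own z axis and vertical above 0.5 rad).
It fails at once if the oil can or the flux jar is shifted by more than 40 mm or tipped over (distance of any of oil_can, flux_jar from where it was at the start of the episode above 0.04 m or angle between any of oil_can, flux_jar's own z axis and vertical above 0.5 rad).
It fails at once if the offcut tray is shifted by more than 40 mm or tipped over (distance of offcut_tray from where it was at the start of the episode above 0.04 m or angle between offcut_tray's own z axis and vertical above 0.5 rad).
It fails at once if the drift is shifted by more than 40 mm or tipped over (distance of drift from where it was at the start of the episode above 0.04 m or angle between drift's own z axis and vertical above 0.5 rad).
It fails at once if the hammer or the mallet is shifted by more than 40 mm or tipped over (distance of any of hammer, mallet from where it was at the start of the episode above 0.04 m or angle between any of hammer, mallet's own z axis and vertical above 0.5 rad).
It also fails if it takes over 72 s, if anything falls off the work surface, if the arm or the gripper's body presses on something with over 40 N, if the wrist force passes 120 N, or if a joint passes its speed limit or range.

## Working session

There is one attempt and no reset: what is moved stays moved. The work goes in short steps, each a Python script; the robot and the scene stay as the last script left them, time stands still between calls to the robot, and variables do not carry over. Pictures are saved under pics/ and viewed, at most 10 in all, crops included, and the job is handed in when it is done.

```bash
ls; mkdir -p pics; python3 - <<'E'
from station import env, viewer
import cv2
for n in ("scene","top"):
    cv2.imwrite(f"pics/{n}0.png",viewer.camera(n)); p=viewer.camera_params(n); print(n,p)
print(env.read_state())
E
```

```text
pics
scene {'fx': 541.281493106484, 'fy': 541.281493106484, 'cx': 324.92681031509795, 'cy': 230.4809583934445, 'dist': array([0.00093072, 0.        , 0.        , 0.        , 0.        ]), 'pose': array([[ 8.72115109e-01, -2.52228576e-01,  4.19280315e-01,
         1.17786670e+03],
       [ 4.88859038e-01,  4.85561551e-01, -7.24739140e-01,
        -1.15800941e+03],
       [-2.07864792e-02,  8.37024925e-01,  5.46769784e-01,
         9.45278033e+02],
       [ 0.00000000e+00,  0.00000000e+00,  0.00000000e+00,
         1.00000000e+00]])}
top {'fx': 573.7446322183155, 'fy': 573.7446322183155, 'cx': 328.2861413318479, 'cy': 243.70804967389557, 'dist': array([-0.05937247,  0.        ,  0.        ,  0.        ,  0.        ]), 'pose': array([[ 6.42460250e-04,  9.97652634e-01, -6.84748783e-02,
         3.73878105e+02],
       [-9.99942836e-01, -8.99155979e-05, -1.06919220e-02,
        -2.68227597e+01],
       [-1.06729811e-02,  6.84778331e-02,  9.97595546e-01,
         1.82651312e+03],
       [ 0.00000000e+00,  0.00000000e+00,  0.00000000e+00,
         1.00000000e+00]])}
{'time_s': 0.1, 'qpos': array([ 1.23801562e+00,  4.23763928e-01,  1.63056755e+00,  1.86948823e-05,
        1.08863218e+00, -1.90140011e-02]), 'dq': array([-0.00099542, -0.00180661, -0.00356119,  0.00064009, -0.0007989 ,
        0.00101801]), 'tau': array([-2.21389760e-04, -5.45611560e+01, -2.74320316e+01,  6.45359536e-02,
        1.87967776e-02, -5.40555811e-05]), 'tool_pos': array([192.75868747, 594.13426773, 301.99775987]), 'orientation': array([ 1.56244849e-01,  9.87718116e-01, -6.73476052e-04, -1.28108251e-04]), 'force': array([ 0.17019723, -0.59455443, -0.18766632]), 'wrist_torque': array([-0.00977723,  0.02965199, -0.01248911]), 'grip_force': 0.0, 'width': 87.69263325171748}
```

View pics/scene0.png

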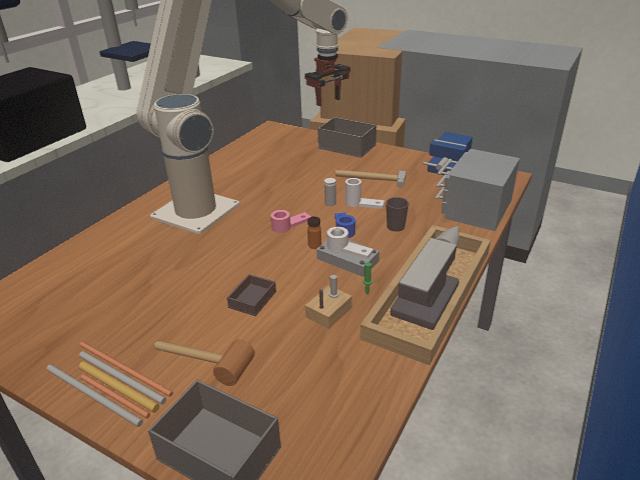

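View pics/top0.png

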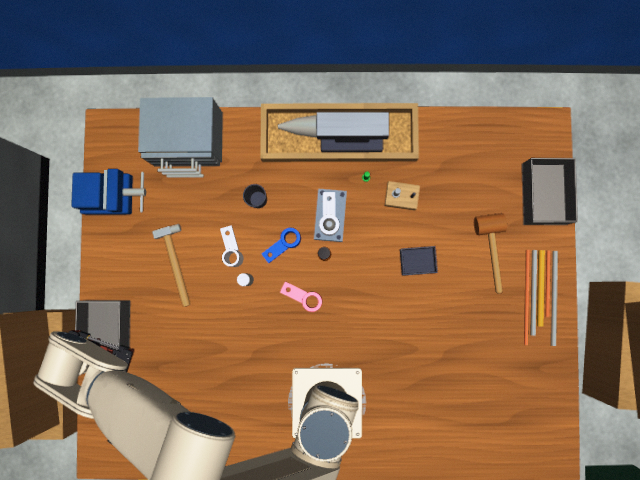

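The pictures show the jig at top (330,215) with the short former on it, the tall former at (231,245), the can at (244,280), the jar at (324,254), the rack at (402,195) and the green fake pin at (366,176). I'll zoom in on the top view to get edges.

```bash
cat > h.py <<'E'
import numpy as np, cv2
from scipy.spatial.transform import Rotation as R
from station import env, set_gripper, viewer, workorder
def ray(n,uv):
    p=viewer.camera_params(n); K=np.array([[p['fx'],0,p['cx']],[0,p['fy'],p['cy']],[0,0,1.]])
    q=cv2.undistortPoints(np.array([[uv]],float),K,p['dist'])[0,0]
    d=p['pose'][:3,:3]@np.array([q[0],-q[1],-1]); return p['pose'][:3,3],d
def pt(n,uv,z):
    o,d=ray(n,uv); return o+d*(z-o[2])/d[2]
def proj(n,X):
    p=viewer.camera_params(n); K=np.array([[p['fx'],0,p['cx']],[0,p['fy'],p['cy']],[0,0,1.]])
    c=p['pose'][:3,:3].T@(np.asarray(X,float)-p['pose'][:3,3]); c=c*[1,-1,-1]
    return cv2.projectPoints(c.reshape(1,1,3),np.zeros(3),np.zeros(3),K,p['dist'])[0].ravel()
def rot(yaw): # tool down, tool y axis (closing line) at angle yaw in world
    c,s=np.cos(yaw),np.sin(yaw)
    return R.from_matrix(np.array([[s,c,0],[-c,s,0],[0,0,-1]]) if False else np.column_stack([[-s*-1,c*-1,0],[c,s,0],[0,0,0]])+np.array([[0,0,0],[0,0,0],[0,0,-1]])).as_quat()
E
python3 - <<'E'
from h import *
M=R.from_quat(rot(0.3)).as_matrix(); print(M.round(2),np.linalg.det(M))
i=cv2.imread('pics/top0.png'); cv2.imwrite('pics/topc.png',cv2.resize(i[165:305,215:415],None,fx=4,fy=4,interpolation=cv2.INTER_CUBIC))
i=cv2.imread('pics/scene0.png'); cv2.imwrite('pics/scenec.png',cv2.resize(i[170:330,260:420],None,fx=3.7,fy=3.7,interpolation=cv2.INTER_CUBIC))
E
```

```text
Traceback (most recent call last):
  File "h.py", line 16, in rot
    return R.from_matrix(np.array([[s,c,0],[-c,s,0],[0,0,-1]]) if False else np.column_stack([[-s*-1,c*-1,0],[c,s,0],[0,0,0]])+np.array([[0,0,0],[0,0,0],[0,0,-1]])).as_quat()
           ~~~~~~~~~~~~~^^^^^^^^^^^^^^^^^^^^^^^^^^^^^^^^^^^^^^^^^^^^^^^^^^^^^^^^^^^^^^^^^^^^^^^^^^^^^^^^^^^^^^^^^^^^^^^^^^^^^^^^^^^^^^^^^^^^^^^^^^^^^^^^^^^^^^^^^^^^
  File "scipy/spatial/transform/_rotation.pyx", line 1143, in scipy.spatial.transform._rotation.Rotation.from_matrix
ValueError: Non-positive determinant (left-handed or null coordinate frame) in rotation matrix 0: [[ 0.29552021  0.95533649  0.        ]
 [-0.95533649  0.29552021  0.        ]
 [ 0.          0.         -1.        ]].
```

```bash
python3 - <<'E'
s=open('h.py').read().split('def rot')[0]
s+='''def rot(yaw): # tool down, closing line (tool y) at angle yaw
    c,s=np.cos(yaw),np.sin(yaw)
    return R.from_matrix([[-s,c,0],[c,s,0],[0,0,-1]]).as_quat()
'''
open('h.py','w').write(s)
E
python3 - <<'E'
from h import *
i=cv2.imread('pics/top0.png'); cv2.imwrite('pics/topc.png',cv2.resize(i[165:305,215:415],None,fx=4,fy=4,interpolation=cv2.INTER_CUBIC))
i=cv2.imread('pics/scene0.png'); cv2.imwrite('pics/scenec.png',cv2.resize(i[170:330,260:420],None,fx=3.7,fy=3.7,interpolation=cv2.INTER_CUBIC))
E
```

```text
(no output)
```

View pics/topc.png

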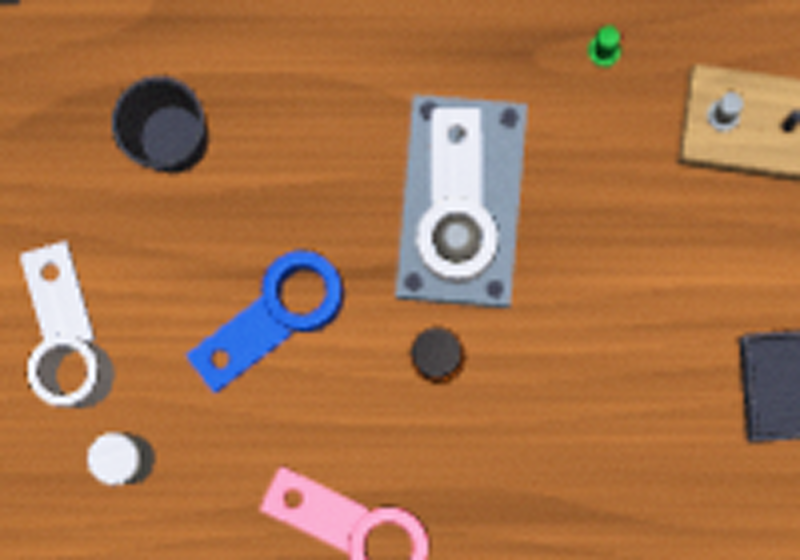

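View pics/scenec.png

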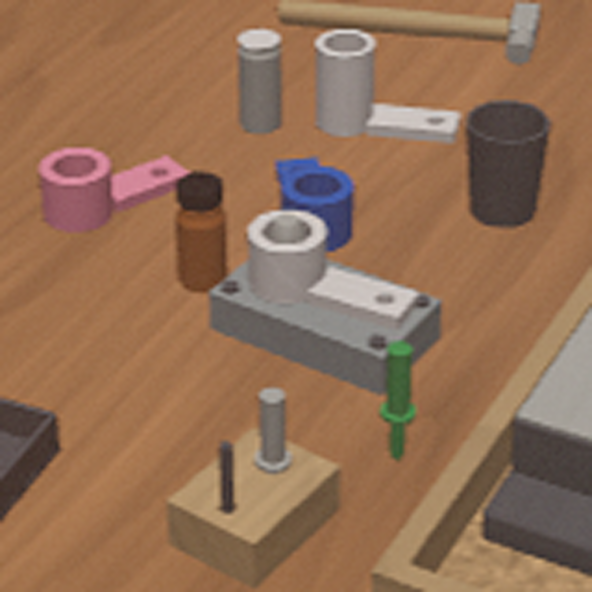

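The zoomed top crop puts the short ring centre at about (457,237)/4+(215,165) and its arm hole at (457,133). The tall ring is at (63,371) with its hole at (50,271). The scene crop confirms the pin is the grey one in the rack, and the drift is the dark one. Next I'll measure with masks.

```bash
cat > m.py <<'E'
from h import *
S=8
def crop(i,c,w=26):
    x,y=int(c[0])-w,int(c[1])-w
    return cv2.resize(i[y:y+2*w,x:x+2*w],None,fx=S,fy=S,interpolation=cv2.INTER_CUBIC),np.array([x,y])
def back(p,o): return (np.asarray(p)+.5)/S-.5+o
def white(i,c,th=190,w=26):
    g,o=crop(i,c,w); m=(g.min(2)>th).astype(np.uint8)
    n,l,s,cen=cv2.connectedComponentsWithStats(m)
    d=1+np.argmax(s[1:,4]); return (l==d).astype(np.uint8),o
def holes(m,o):
    cs,hi=cv2.findContours(m,cv2.RETR_CCOMP,cv2.CHAIN_APPROX_NONE); out=[]
    for c,h in zip(cs,hi[0]):
        if h[3]>=0 and cv2.contourArea(c)>60:
            e=cv2.fitEllipse(c); out.append((back(e[0],o),cv2.contourArea(c)/S/S,[round(v/S,1) for v in e[1]]))
    return sorted(out,key=lambda t:-t[1])
E
python3 - <<'E'
from m import *
i=cv2.imread('pics/top0.png')
for nm,c,zt,zh in(('short',(329,212),86,48),('tall',(230,246),85,12)):
    m,o=white(i,c); hs=holes(m,o); print(nm)
    for h in hs: print(' ',h[0].round(2),round(h[1],1),h[2],'top',pt('top',h[0],zt)[:2].round(1),'arm',pt('top',h[0],zh)[:2].round(1))
    # outer ring circle top: use distance transform on filled shape
    cs,_=cv2.findContours(m,cv2.RETR_EXTERNAL,2); f=cv2.drawContours(m.copy(),cs,-1,1,-1)
    _,r,_,p=cv2.minMaxLoc(cv2.distanceTransform(f,2,5)); q=back(p,o); print('  disc',q.round(2),round(r/S,2),pt('top',q,zt)[:2].round(1))
# jig block
g,o=crop(i,(330,214),36); hsv=cv2.cvtColor(g,cv2.COLOR_BGR2HSV); print('jig px',hsv[int((228-o[1])*S),int((318-o[0])*S)])
m=((hsv[...,0]>85)&(hsv[...,0]<125)&(hsv[...,1]>15)|(g.min(2)>185)).astype(np.uint8)
cs,_=cv2.findContours(m,cv2.RETR_EXTERNAL,2); c=max(cs,key=cv2.contourArea)
b=back(cv2.boxPoints(cv2.minAreaRect(c)),o); P=np.array([pt('top',x,36)[:2] for x in b]); print(b.round(1),P.round(1),'cen',P.mean(0),[np.linalg.norm(P[k]-P[k-1]).round(1) for k in range(4)])
for k in range(4): print(np.degrees(np.arctan2(*(P[k]-P[k-1])[::-1])).round(2))
# rack+pin
for nm,uv,z in(('rackpin top',(396.7,191),104),('collar',(395.5,193.3),49),('jar',(324,253.5),95),('can',(243.5,279.8),92),('place',(373,262),0),('tray',(418,260),35),('green',(366.5,175),95)): print(nm,pt('top',uv,z)[:2].round(1))
j=cv2.imread('pics/top0.png')[180:215,378:424]; cv2.imwrite('pics/rack.png',cv2.resize(j,None,fx=10,fy=10,interpolation=cv2.INTER_CUBIC))
E
```

```text
short
  [328.8  223.97] 138.1 [13.2, 13.3] top [553.6  -9.7] arm [557.6  -9.3]
  [328.73 198.06] 18.7 [4.7, 5.1] top [633.3  -9.4] arm [639.   -9.1]
  disc [328.69 223.81] 9.59 [554.1  -9.4]
tall
  [230.05 257.1 ] 137.5 [13.2, 13.3] top [452.5 291.3] arm [455.8 304.7]
  [227.01 232.53] 20.7 [5.1, 5.2] top [527.7 301.6] arm [534.1 315.4]
  disc [230.19 256.94] 8.21 [453.  290.9]
jig px [105  53 169]
[[313.7 238.9]
 [318.2 188.4]
 [346.1 190.9]
 [341.7 241.4]] [[511.9  38. ]
 [671.5  24.3]
 [663.5 -63.8]
 [504.1 -49.5]] cen [587.73281934 -12.73056559] [np.float64(87.9), np.float64(160.2), np.float64(88.5), np.float64(160.1)]
84.91
-4.91
-95.18
174.88
rackpin top [ 652.1 -215.5]
collar [ 653.7 -217.7]
jar [463.1   4.7]
can [383.5 248.3]
place [ 440.9 -149.6]
tray [ 445.8 -287.9]
green [ 702.9 -124.7]
```

View pics/rack.png

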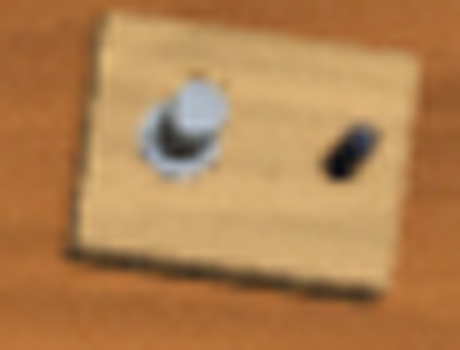

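Fixes: spigot (553,-9.7), jig yaw -5°, jig hole about (638,-17). The tall former is at (452.6,291.2) with yaw 16.5°, and the pin is at about (654.5,-218). Now I'll move the short former.

```bash
cat >> h.py <<'E'
def best(p,yaw_deg):
    q0=env.read_state()['qpos']; c=[]
    for k in(0,180,-180):
        q=rot(np.radians(yaw_deg+k)); a=env.ik(list(p),q)
        if a is not None: c.append((abs(np.asarray(a)-q0).max(),q))
    return min(c,key=lambda t:t[0])[1]
def st(*k):
    s=env.read_state(); print(round(s['time_s'],2),s['tool_pos'].round(1),'F',s['force'].round(1),'M',s['wrist_torque'].round(2),'w',round(s['width'],1),'g',round(s['grip_force'],1))
E
python3 - <<'E'
from h import *
q=best([553.3,-9.7,240],90); env.reach([553.3,-9.7,240],q); st()
env.move_l([553.3,-9.7,126],rate=120,f_stop=15); st()
set_gripper(50); st()
print(env.move_l([553.3,-9.7,230],rate=100)); st()
cv2.imwrite('pics/top1.png',viewer.camera('top'))
E
```

```text
2.61 [553.4  -9.1 240.1] F [ 0.4 -0.7  0.1] M [-0.03  0.09 -0.01] w 87.7 g 0.0
3.71 [553.7  -9.7 126.6] F [-0.7 -0.6  0.1] M [-0.08  0.12 -0.01] w 87.8 g 0.0
4.22 [553.4  -9.5 126.4] F [-1.8  0.9  5.2] M [0.55 0.38 0.05] w 62.5 g 30.0
False
5.42 [552.8  -9.7 229.3] F [-0.1 -0.1 -3.5] M [-0.01  0.16 -0.01] w 62.3 g 30.0
```

```bash
python3 - <<'E'
from h import *
env.move_l([441,-150,180],rate=200); st()
print(env.move_l([441,-150,100],rate=120),env.move_l([441,-150,86],rate=30,f_stop=5)); st()
set_gripper(80); st()
env.move_l([441,-150,200],rate=200); 
# tall former: two perpendicular grips
p=[452.6,291.2]
q=best(p+[230],106.5); env.reach(p+[230],q); st()
cv2.imwrite('pics/top2.png',viewer.camera('top')); cv2.imwrite('pics/scene2.png',viewer.camera('scene'))
a=cv2.imread('pics/scene2.png')[170:330,260:420]; cv2.imwrite('pics/s2c.png',cv2.resize(a,None,fx=3.7,fy=3.7))
E
```

```text
6.55 [ 441.6 -149.9  180.3] F [ 0.8 -0.4 -2.5] M [-0.06  0.2  -0.02] w 62.3 g 30.0
False True
7.76 [ 441.4 -150.2   89.9] F [ 1.2 -0.8 -0.8] M [-0.13 -0.04 -0.03] w 62.6 g 30.0
8.26 [ 440.8 -149.9   89.8] F [0.5 0.4 0.3] M [-0.    0.17 -0.  ] w 80.1 g 0.0
10.58 [452.8 290.4 229.7] F [ 0.9  0.4 -0.2] M [-0.03  0.11 -0.02] w 80.1 g 0.0
```

View pics/s2c.png

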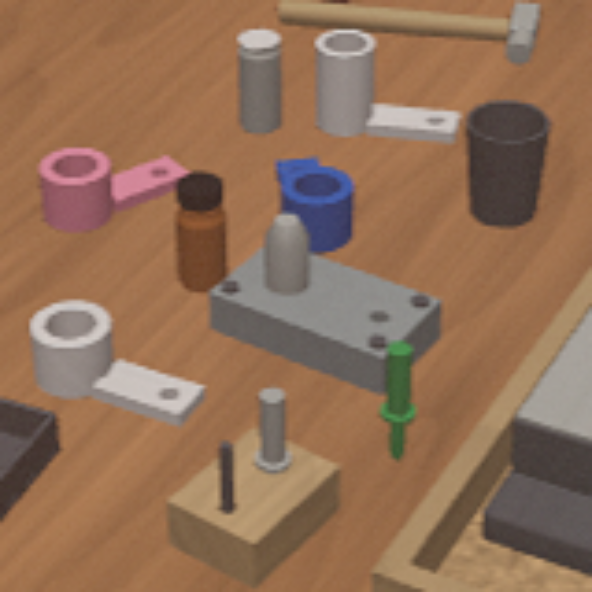

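The scene crop shows the short former upright on the bench, the bare spigot at crop (287,215), and the jig hole visible at crop (380,316). Now I'll refine the hole and check the vision against the known placing point.

```bash
python3 - <<'E'
from m import *
i=cv2.imread('pics/top2.png')
c=proj('top',[470,-150,40]); m,o=white(i,c)
for h in holes(m,o)[:2]: print('short',h[0].round(2),round(h[1],1),pt('top',h[0],50)[:2].round(1),pt('top',h[0],12)[:2].round(1))
for n,f in(('top','pics/top2.png'),('scene','pics/scene2.png')):
    i=cv2.imread(f); c=proj(n,[638,-17,36]); g,o=crop(i,c,9); gr=cv2.cvtColor(g,6)
    r=int(2.9*S); cc=((c-o+.5)*S).astype(int); w=gr[cc[1]-4*S:cc[1]+4*S,cc[0]-4*S:cc[0]+4*S]
    lo,hi=w.min(),np.percentile(w,90); mm=(gr<(lo+hi)/2).astype(np.uint8)
    k,l,s,cen=cv2.connectedComponentsWithStats(mm)
    print(n,c.round(1),lo,hi)
    for t in range(1,k):
        if s[t,4]>200: u=back(cen[t],o); print('  ',u.round(2),s[t,4]/64,pt(n,u,36)[:2].round(1))
cv2.imwrite('pics/t2c.png',cv2.resize(cv2.imread('pics/top2.png')[180:280,305:405],None,fx=6,fy=6,interpolation=2))
E
```

```text
short [374.81 260.97] 135.7 [ 442.2 -151.9] [ 443.7 -154.5]
short [373.24 234.6 ] 20.0 [ 524.2 -147.4] [ 527.4 -150. ]
top [331.3 198.9] 62 154.0
   [322.42 192.23] 7.8125 [659.3  10.9]
   [331.38 197.49] 6.984375 [642.6 -17.3]
scene [361.9 255.2] 85 146.0
   [362.07 255.18] 11.59375 [638.3 -16.5]
   [361.77 262.  ] 16.25 [652.  -46.4]
   [368.25 262.18] 4.5 [668.5 -38.7]
```

View pics/t2c.png

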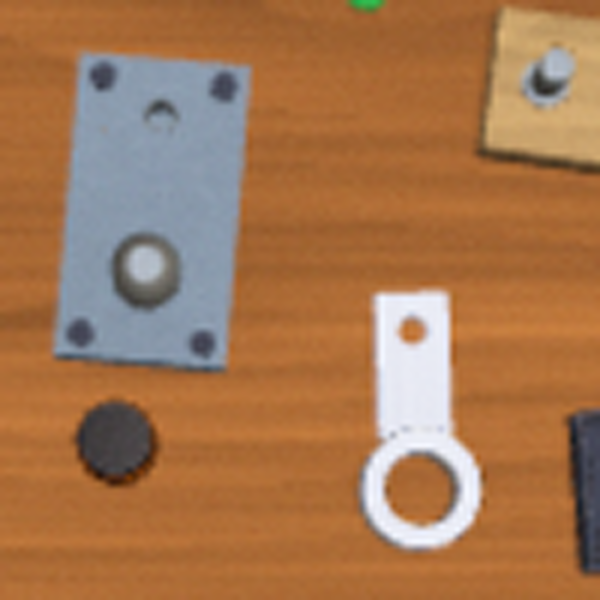

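The top crop shows the jig clear with its hole at about (160,113) and the short former standing free. Vision and robot agree to about 2 mm, so I'll centre the tall former with two perpendicular grips, lift it and fit it.

```bash
python3 - <<'E'
from h import *
p=[452.6,291.2]
set_gripper(66)
q=best(p+[200],16.5); env.reach(p+[200],q)
print(env.move_l(p+[106],rate=120,f_stop=10)); st()
set_gripper(45); st(); set_gripper(72)
env.move_l(p+[106],rate=40,rot=best(p+[106],106.5)); st()
set_gripper(45); st()
env.move_l(p+[240],rate=120); st()
env.hold(.1); a=viewer.camera('top'); cv2.imwrite('pics/top3.png',a)
E
```

```text
False
13.47 [453.  291.4 106.5] F [-0.  -0.7 -1. ] M [-0.03 -0.   -0.06] w 66.1 g 0.0
13.83 [453.1 291.5 106.7] F [ 0.5 -0.3  6. ] M [-0.11  0.2  -0.02] w 52.3 g 30.0
16.07 [452.6 291.2 106. ] F [-0.3 -0.3 -0.1] M [-0.01  0.21 -0.01] w 72.1 g 0.0
16.5 [452.5 291.4 106.1] F [-1.1  1.8  1.7] M [0.29 0.38 0.07] w 54.6 g 30.0
17.77 [452.2 290.9 239.2] F [ 0.3  0.5 -5.4] M [-0.1   0.17 -0.02] w 54.6 g 30.0
```

```bash
python3 - <<'E'
from h import *
t=[553.2,-9.7]
env.move_l(t+[235],rot=best(t+[235],85),rate=170); env.hold(.15); st()
cv2.imwrite('pics/top4.png',viewer.camera('top')); cv2.imwrite('pics/scene4.png',viewer.camera('scene'))
print(env.move_l(t+[185],rate=60,f_stop=12)); st()
print(env.move_l(t+[140],rate=40,f_stop=12)); st()
E
```

```text
20.08 [553.1  -9.2 235. ] F [-0.4 -0.9 -4.8] M [ 0.04  0.14 -0.02] w 54.7 g 30.0
False
21.17 [553.4  -9.7 185.2] F [ 0.5  0.3 -4.5] M [0.   0.2  0.02] w 54.4 g 30.0
True
22.17 [553.   -9.5 142. ] F [-0.8  0.5  5.5] M [0.09 0.24 0.07] w 54.8 g 30.0
```

It seated at TCP z = 142 (36+106). Next I'll check the arm alignment while still holding it.

```bash
python3 - <<'E'
from h import *
a=viewer.camera('top')
b=viewer.camera('scene'); cv2.imwrite('pics/top5.png',a); cv2.imwrite('pics/scene5.png',b)
c=proj('top',[590,-12,40]).astype(int); d=proj('scene',[590,-12,60]).astype(int)
f=lambda i,c,w: cv2.resize(i[c[1]-w:c[1]+w,c[0]-w:c[0]+w],(400,400),interpolation=2)
print(c-40,d-40); cv2.imwrite('pics/v5.png',np.hstack([f(a,c,40),f(b,d,40)]))
E
```

```text
[289 173] [307 203]
```

View pics/v5.png

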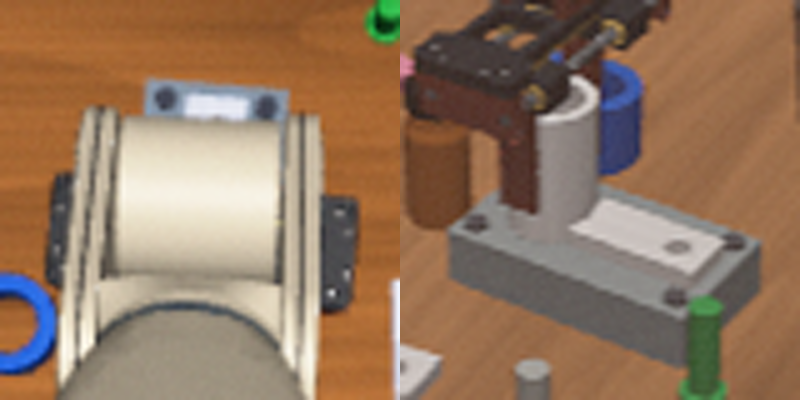

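It's on the base and the arm is nearly parallel to the block. I'll compute the hole error from the scene view, and check the top view after releasing.

```bash
python3 - <<'E'
from m import *
set_gripper(66); st()
env.move_l([553.2,-9.7,230],rate=200); 
env.reach([640,-160,260],best([640,-160,260],81)); st()
i=viewer.camera('top'); cv2.imwrite('pics/top6.png',i); b=viewer.camera('scene'); cv2.imwrite('pics/scene6.png',b)
m,o=white(i,proj('top',[590,-12,60]),185)
for h in holes(m,o)[:3]: print('top',h[0].round(2),round(h[1],1),h[2],pt('top',h[0],121)[:2].round(1),pt('top',h[0],48)[:2].round(1))
g,o=crop(b,proj('scene',[638,-17,48]),7); gr=cv2.cvtColor(g,6); print(gr.min(),gr.max())
mm=(gr<(int(gr[40:72,40:72].min())+int(np.percentile(gr,80)))/2).astype(np.uint8); k,l,s,cen=cv2.connectedComponentsWithStats(mm)
for t in range(1,k):
    if s[t,4]>200: u=back(cen[t],o); print('scene',u.round(2),s[t,4]/64,pt('scene',u,48)[:2].round(1))
c=proj('top',[590,-12,40]).astype(int); d=proj('scene',[590,-12,60]).astype(int)
f=lambda i,c,w: cv2.resize(i[c[1]-w:c[1]+w,c[0]-w:c[0]+w],(400,400),interpolation=2)
cv2.imwrite('pics/v6.png',np.hstack([f(i,c,30),f(b,d,30)]))
E
```

```text
22.68 [551.9  -9.3 140.9] F [ 0.7 -0.2 -0. ] M [0.08 0.11 0.01] w 66.0 g 0.0
24.02 [ 638.8 -159.2  258.2] F [0.9 0.9 0.4] M [ 0.04  0.13 -0.01] w 66.0 g 0.0
top [329.15 222.76] 143.2 [13.4, 13.6] [553.7 -11.1] [561.4 -10.4]
top [331.55 198.16] 21.5 [5.1, 5.4] [627.8 -18.2] [638.6 -17.9]
107 210
scene [362.49 245.35] 41.71875 [625.2  12.8]
scene [362.08 251.95] 11.203125 [638.6 -17.5]
scene [357.33 256.06] 24.765625 [635.5 -41.6]
scene [366.55 256.58] 3.921875 [659.6 -31.8]
```

View pics/v6.png

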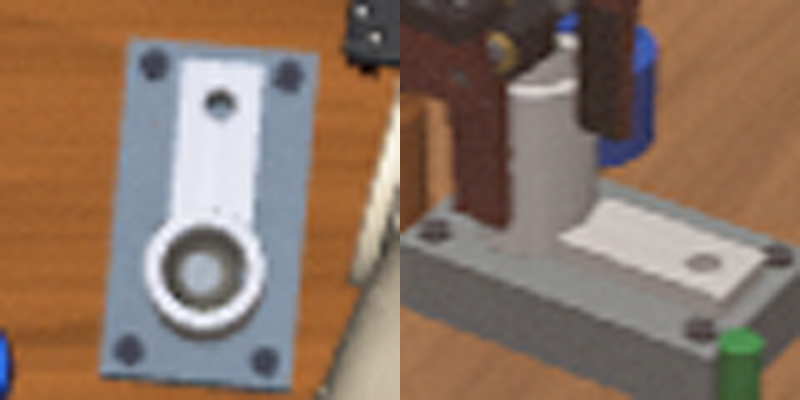

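The top view shows the arm hole concentric with the jig hole: (638.6,-17.7) against about (638,-17). Now the pin: triangulate it and grasp.

```bash
python3 - <<'E'
from h import *
P=pt('top',(397.8,189.8),104); Q=pt('scene',(333.0,276.6),104); C=pt('top',(395.5,193.5),47); print(P,Q,C)
def tri(u,v):
    o1,d1=ray('top',u);o2,d2=ray('scene',v); A=np.c_[d1,-d2]; s=np.linalg.lstsq(A,o2-o1,rcond=None)[0]; a=o1+s[0]*d1;b=o2+s[1]*d2; return (a+b)/2,np.linalg.norm(a-b)
print(tri((397.8,189.8),(333.0,276.6)))
p=[*((P+Q)[:2]/2*.67+C[:2]*.33)]; print(p)
set_gripper(44)
env.reach(p+[215],best(p+[215],81.3)); st()
print(env.move_l(p+[146],rate=100,f_stop=8)); st()
set_gripper(10); st(); set_gripper(44)
env.move_l(p+[146],rot=best(p+[146],-8.7),rate=40); st()
set_gripper(10); st()
E
```

```text
[ 655.78108666 -218.84776524  104.        ] [ 654.40198051 -218.42422175  104.        ] [ 653.42017933 -217.89974987   47.        ]
(array([ 655.25652326, -219.00664489,  104.78142277]), np.float64(0.9306174578976056))
[np.float64(654.539986680563), np.float64(-218.3930330975836)]
25.07 [ 654.  -219.1  213.8] F [ 0.5 -0.6  0. ] M [ 0.06  0.11 -0.  ] w 44.2 g 0.0
False
25.92 [ 654.9 -218.5  146.3] F [0.2 0.6 0.3] M [ 0.01  0.16 -0.  ] w 44.0 g 0.0
26.45 [ 654.7 -218.2  146.3] F [0.5 1.7 1.6] M [ 0.42  0.04 -0.02] w 17.5 g 30.0
28.77 [ 654.5 -218.4  146. ] F [ 0.1 -0.4  0.2] M [-0.12  0.01 -0.01] w 44.0 g 0.0
29.31 [ 654.6 -218.4  146. ] F [ 1.2 -0.1  0.1] M [-0.05  0.03 -0.  ] w 17.4 g 30.0
```

```bash
python3 - <<'E'
from h import *
p=[654.54,-218.4]; t=[638.3,-17.2]
env.move_l(p+[235],rate=120); st()
env.move_l(t+[235],rot=best(t+[235],-5),rate=150); env.hold(.2); st()
print(env.move_l(t+[196],rate=80,f_stop=10)); st()
print(env.move_l(t+[151],rate=30,f_stop=12)); st()
E
```

```text
30.2 [ 654.1 -218.2  234.2] F [-0.1  0.2 -1.7] M [-0.03  0.07 -0.02] w 17.3 g 30.0
31.89 [638.3 -17.9 235. ] F [ 0.5 -0.4 -1.1] M [-0.06  0.11  0.02] w 17.3 g 30.0
False
32.52 [638.3 -17.1 195.6] F [-0.1 -0.4 -0.9] M [-0.09  0.08 -0.  ] w 17.4 g 30.0
False
34.17 [638.4 -17.2 151.2] F [ 0.4 -2.7  0.3] M [-0.6  -0.07  0.02] w 17.3 g 30.0
```

Clean entry. I'll press to seat it, release, retreat and check.

```bash
python3 - <<'E'
from h import *
t=[638.3,-17.2]
print(env.move_l(t+[146],rate=20,f_stop=12)); st()
set_gripper(44); st()
env.move_l(t+[240],rate=120); q=best([560,-230,300],-5); env.reach([560,-230,300],q); st()
a=viewer.camera('top'); b=viewer.camera('scene')
c=proj('top',[590,-12,40]).astype(int); d=proj('scene',[590,-12,60]).astype(int)
f=lambda i,c,w: cv2.resize(i[c[1]-w:c[1]+w,c[0]-w:c[0]+w],(400,400),interpolation=2)
cv2.imwrite('pics/v7.png',np.hstack([f(a,c,30),f(b,d,45)]))
E
```

```text
True
34.38 [638.6 -17.4 150.8] F [-1.7 -1.   7.3] M [-0.13  0.4   0.03] w 17.6 g 30.0
34.99 [638.4 -17.8 150. ] F [-1.2  0.1 -0.4] M [-0.1   0.07  0.03] w 44.0 g 0.0
36.83 [ 560.1 -229.3  299.4] F [0.2 0.3 0.1] M [-0.07  0.06  0.01] w 44.0 g 0.0
```

View pics/v7.png

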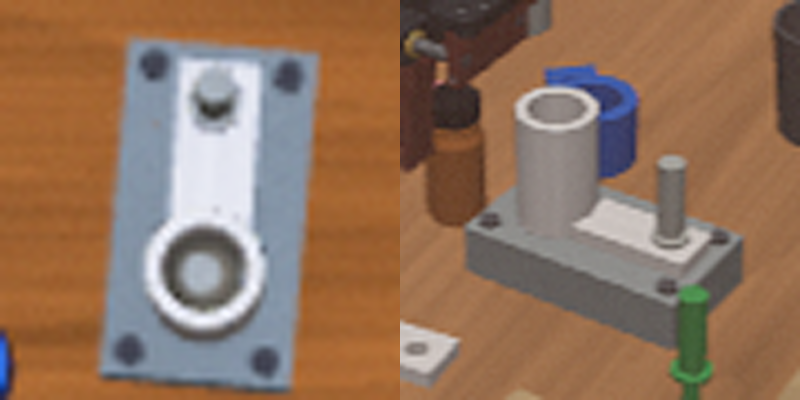

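The pin stands upright with its collar on the arm, the tall former is home, and the gripper is clear. Handing in.

```bash
python3 -c "
from station import workorder
print(workorder.sign_off())"
```

```text
the job is handed in; nothing more can be done
None
```

The former is changed and the job is handed in at about 37 s of the 72 s allowed: short former upright on free bench, tall former home on the spigot, and pin collar seated on the arm in the last pictures; sign-off returned no verdict.

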